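Hang the lift-off chip guard door, swing it shut and clamp its foot

TASK

Hang the loose chip guard door on the drilling fixture: with the door standing well open, lower it gently so that both hinge knuckles go down onto their pins together and sit fully home, without dropping it. Then swing the door shut against its stop so that its foot plate lies under the raised clamp pad, and push the toggle clamp's handle all the way down over centre so that the pad holds the foot. Leave everything else on the bench where it is.

Things in the scene. Friction and masses are not known exactly. Their poses are not given: they have to be found in the camera images.
- guard_base: drilling fixture fixed to the bench: 8 mm steel plate, x -120..105, y -178..168 mm, hinge post front left, clear screens left and rear (posts and screens 153 mm high), toggle clamp on the right. Origin on the bench; x to the rear, y left. Vertical hinge axis at x -75, y 120 mm. The shut door stands in the plane x = -75 mm from the hinge towards -y and opens outwards, its free end swinging to -x
- guard_door: loose chip guard door, standing upright, 0.3 to 0.55 kg: aluminium frame 12 mm thick, clear window. Origin on its own hinge axis at its underside, z up; frame y -14..-154, x -6..6, z 0..130 mm; return wing at the free end to x 42 mm. Hung shut: axes parallel to guard_base, origin on the hinge axis 23 mm above the bench; open by angle A (0 to 2.3 rad): yaw = that of guard_base minus A
- knuckle_low (a point): centre of the underside of the door's lower hinge knuckle (dark tube on the door's z axis, 18 mm outside, 10 mm bore, 18 mm long), 10 mm above the door's underside
- knuckle_high (a point): the same for the upper knuckle, 104 mm above the door's underside
- pin_low (a point): seat of the lower knuckle: foot of the lower pin, 33 mm above the bench. The pin is 8.5 mm thick and rises 16 mm above this point, the last 5 mm tapering to 3 mm; it stands on a dark lug 18 mm across and 10 mm thick that reaches from the post on the +y side
- pin_high (a point): seat of the upper knuckle: foot of the upper pin, 127 mm above the bench, right over the lower pin, same shape and length. The lower knuckle must come in sideways between lower pin and upper lug: bring the door over the pins lifted 18 to 60 mm above its seat, then lower it straight down. Hinge play 0.75 mm: a released door sags about 3 mm at its foot
- door_grip (a point): centre of the black grip block on the door's top rail: 14 mm thick (door x), 50 mm long (door y), 26 mm tall, its top 156 mm above the door's underside; over the centre of mass, 99 mm from the hinge axis (door y = -99 mm)
- door_foot (a point): point on the top face of the door's dark foot plate where the pad presses, 178 mm from the hinge axis. The plate, at the free end, is 5 mm thick, flush with the door's underside, door y -150..-194, x -20..14 mm, with a turned-up edge to x 25 mm
- foot_seat (a point): where door_foot comes to lie under the clamp pad with the door shut, 25 mm above the bench. A rubber-faced stop behind the door's bottom rail, 120 mm from the hinge axis, ends the swing there
- hold_clamp_handle (a joint): clamp handle angle: 0.94 to 1.06 rad at the start (handle, arm and pad raised, the pad about 30 mm above the foot's place), where it stays by friction; 0 = fully down on its stop, locked. A toggle link makes the arm follow the handle: the pad meets the foot near 0.35 rad and springs the handle back until it has passed centre at about 0.1 rad. A push of 1 to 5 N at the grip is enough
- handle_pivot (a point): the handle's hinge on the clamp, 47 mm above the bench; its axis is parallel to the x axis of guard_base
- handle_grip (a point): centre of the red handle grip, a round bar 19 mm thick and 63 mm long, 74 mm from the pivot. At joint 0 it lies level, on the -y side (guard_base) of the pivot, 9 mm higher than it, its tip 104 mm from the pivot; raised, it turns up about the pivot by the joint angle
- hold_clamp_arm: the clamp's moving arm with the round pad (15 mm across) at its end, on the +y side of the handle. Its origin is no visible point: with the arm level it lies under the middle of the clamp, 79 mm to -y of the pad
- oil_bottle: bystander: small white plastic oil bottle with a red spout, 54 mm across, 126 mm tall; origin at the centre of its underside
- layout_tin: bystander: flat round blue tin, 66 mm across, 37 mm tall; origin at the centre of its underside
- chip_brush: bystander: flat wooden-handled brush, 30 x 165 mm, 11 mm thick, lying along its y axis; origin at the centre of its underside
- collet_1: bystander: steel collet standing upright, 33 mm across, 40 mm tall; origin at the centre of its underside
- setup_block_1: bystander: steel block with holes, 51 x 76 mm, 25 mm tall; origin at the centre of its underside
- t_nut_1: bystander: dark T-slot nut, 26 x 26 mm, 16 mm tall; origin at the centre of its underside
- hex_key_2: bystander: dark bent hex key lying flat, 29 x 83 mm, 6 mm thick; origin at the centre of its underside

How it is judged:
On the way, in this order (a step that is already met when the one before it is completed fails the run):
1. the door hangs on its hinge: both knuckles fully down on their pins (within 3 mm), the door still standing open by more than about 23 degrees and the clamp still raised (horizontal distance between knuckle_low and pin_low below 0.003 m and horizontal distance between knuckle_high and pin_high below 0.003 m and z of knuckle_low in the frame of pin_low below 0.003 m and z of knuckle_high in the frame of pin_high below 0.003 m and horizontal distance between door_foot and foot_seat above 0.07 m and value of joint hold_clamp_handle above 0.6 rad), for 0.2 s.
2. the door is swung shut on its pins, its foot within 8 mm of its seat under the pad, the clamp still raised (horizontal distance between knuckle_low and pin_low below 0.003 m and horizontal distance between knuckle_high and pin_high below 0.003 m and z of knuckle_low in the frame of pin_low below 0.003 m and z of knuckle_high in the frame of pin_high below 0.003 m and horizontal distance between door_foot and foot_seat below 0.008 m and value of joint hold_clamp_handle above 0.5 rad), for 0.2 s.
At the end, for the whole second after the job is handed in: Both knuckles sit down on their pins (within 3 mm in height and sideways), the door is shut with its foot within 8 mm of its place under the pad, the clamp handle is fully down past centre (below 0.05 rad), the pad presses the foot with over 5 N, and the door is at rest (horizontal distance between knuckle_low and pin_low below 0.003 m and horizontal distance between knuckle_high and pin_high below 0.003 m and z of knuckle_low in the frame of pin_low below 0.003 m and z of knuckle_high in the frame of pin_high below 0.003 m and horizontal distance between door_foot and foot_seat below 0.008 m and value of joint hold_clamp_handle below 0.05 rad and contact force between hold_clamp_arm and guard_door above 5 N and linear speed of guard_door below 0.01 m/s); the robot touches nothing.
It fails at once if the door is dropped or slammed down onto its pins instead of lowered (moves faster than 0.35 m/s with a knuckle over its pin and not yet home) (linear speed of guard_door above 0.35 m/s and ((horizontal distance between knuckle_low and pin_low below 0.01 m and z of knuckle_low in the frame of pin_low between 0.004 and 0.03 m) or (horizontal distance between knuckle_high and pin_high below 0.01 m and z of knuckle_high in the frame of pin_high between 0.004 and 0.03 m))).
It fails at once if another thing on the bench is pushed more than 30 mm (distance of any of oil_bottle, layout_tin, chip_brush, collet_1, setup_block_1, t_nut_1, hex_key_2 from where it was at the start of the episode above 0.03 m).
It also fails if it takes over 61 s, if anything falls off the work surface, if the arm or the gripper's body presses on something with over 40 N, if the wrist force passes 120 N, or if a joint passes its speed limit or range.

ROBOT

A 7-joint arm with a two-finger parallel gripper is mounted at the origin on a cart in front of the work surface, level with it; the furniture and walls round the work are solid. World frame = base frame: x ahead of the robot, y to its left, z up, the work surface at z = 0. Lengths are in m, angles in rad, forces in N, time in s.
With the tool pointing down it reaches from about 0.4 to 0.85 m from the base axis. Payload 10.4 kg.
Tool frame: the origin (TCP) lies on the centre line of the jaws, within the pads' length; the fingertips stand 11 mm ahead of it and the grasp point (between the pads) lies 8 mm behind it; z points along the fingers, y is the line along which they close (so a half turn about z gives the same grasp; the last joint's range is limited). The gripper opens to 87 mm and grips with 3 to 60 N. Pads are 19 mm wide; open, the fingers measure 117 mm over their backs; the gripper's body (75 mm by 190 mm) begins 51 mm behind the grasp point.
Start: joints at [-1.229, 0.332, -0.065, 1.46, 0.022, 1.35, -0.088], TCP at [0.223, 0.584, 0.234] pointing down, gripper open.
Joint ranges: [-2.6, 2.6], [-0.5, 2.12], [-1.47, 1.34], [0.16, 2.42], [-1.27, 4.41], [0.06, 2.06], [-2.6, 2.6]. Speed limits (rad/s): [2.22, 2.22, 2.79, 2.79, 3.14, 3.14, 3.14].

INTERFACE

Orientations are given as a unit quaternion [x, y, z, w].
In Python, from bench import r gives the robot as it stands.
- The arm moves only by the shell command python3 -m pendant 'ROWS' [OPENING] [FORCE]. ROWS is JSON, a list of rows, each a list of 4 numbers: the shift along the tool's x, y, z in m, then the turn about the tool's z in rad. A call has 1 to 8 rows; each row shifts and turns the commanded pose from where the row before left it, along the tool's axes as they then stand; what a row does not reach is not made up. A row lasts 1/12 s, in which the tool goes at most 41.7 mm and 7.16 degrees, less where a joint would pass 70% of its speed; a pose out of reach is approached as far as the arm can. A call with a gripper value outside its range is refused whole. OPENING is the opening, from 0 (shut) to 1 (fully open), set as the call begins (- or left out, the last holds). The fingers move at their own pace and stop on an object; FORCE is the grip in N (left out, the last holds). Time passes only in rows, so rows that do not move let the fingers close. It gives the time, the measured TCP pose, the force, the opening and the grip force at its end, in the units of the state.
- r.read_state(): the state, without advancing time (a new reading comes with each control period).
- r.camera(name): name is "scene" or "top"; returns a dict with "img" (400x640x3 uint8, red, green, blue), "camera_matrix" (3x3 intrinsics, pixels), "dist_coeffs" ([k1, k2, p1, p2, k3] as OpenCV has them; the pictures are not rectified), "xyz" and "attitude" of the camera in the world. Camera axes: x right, y down, z forward; pixel columns grow to the right and rows downward; lengths in m; the calibration is good to about 2 mm. A picture is of the moment at which its call begins. There is no depth.
- r.close_job(): hands the job in; it is judged then, once.
Trained networks look in the newest picture that a camera, given by its name, has taken for a name from the list of things; names that differ only in an ending like _2 or _b are one class to them, and where a whole thing is asked for, a point or a joint stands for the part that bears it (a point fixed in the world has none). Each returns a list of dicts, best first, with "score" (0 to 1); they miss things now and then, are a little off and sometimes report something else, mostly with a low value. They report only what shows in the picture. A call takes as long as a camera call.
- r.outline_of(thing, camera): "mask" (400x640 bool, what is visible of it) and "bbox" ([centre column, centre row, width, height] in pixels, round what is visible of it).
The state is a dict: "time": time; "joint_positions": joint angles; "joint_vel": joint speeds; "joint_torque": joint torques, N m; "ee_pos": TCP position; "eef_rot": TCP orientation; "ft_force": force on the tool from outside, world axes, zero at the start; "torque": the same for the moment, N m; "width": finger opening in m; "grip_force": force on a finger pad.
Only numpy, scipy, OpenCV 4.12 (cv2) and the standard library are available. Lean on these libraries where they do the work, as an engineer would, in place of code of your own. Each camera call takes 0.05 s, during which the arm holds its last target. There are 200 camera calls.

## Working session

There is one attempt and no reset: what is moved stays moved. The work goes in short steps, Python scripts to look and compute and a shell command to move; the robot and the scene stay as the last step left them, time stands still between calls to the robot, and variables do not carry over. Pictures are saved under pics/ and viewed, at most 10 in all, crops included, and the job is handed in when it is done.

```bash
mkdir -p pics; ls
cat > h.py <<'E'
from bench import r
import numpy as np, cv2
from scipy.spatial.transform import Rotation as R
def cam(n):
    c=r.camera(n); c['K']=np.array(c['camera_matrix'],float); c['D']=np.array(c['dist_coeffs'],float)
    c['t']=np.array(c['xyz'],float); a=np.array(c['attitude'],float)
    c['R']=R.from_quat(a).as_matrix() if a.size==4 else a.reshape(3,3); return c
def proj(c,P):
    q=(np.atleast_2d(P)-c['t'])@c['R']
    return cv2.projectPoints(q.reshape(-1,1,3),np.zeros(3),np.zeros(3),c['K'],c['D'])[0].reshape(-1,2)
def back(c,uv,z):
    uv=np.array(uv,float).reshape(-1,1,2); n=cv2.undistortPoints(uv,c['K'],c['D']).reshape(-1,2)
    d=np.c_[n,np.ones(len(n))]@c['R'].T
    return c['t']+d*((z-c['t'][2])/d[:,2])[:,None]
E
python3 - <<'E'
from h import *
s=r.read_state(); print({k:np.round(v,3) for k,v in s.items()})
for n in ['scene','top']:
    c=cam(n); cv2.imwrite(f'pics/{n}0.png',c['img'][:,:,::-1]); print(n,c['t'],c['attitude'],c['K'].tolist(),c['D'])
    for t in ['guard_base','guard_door','hold_clamp_handle','hold_clamp_arm','oil_bottle','layout_tin','chip_brush','collet_1','setup_block_1','t_nut_1','hex_key_2','door_grip','handle_grip']:
        print(t,[(round(o['score'],2),np.round(o['bbox']).tolist()) for o in r.outline_of(t,n)][:2])
E
```

```text
pics
{'time': np.float64(0.0), 'joint_positions': array([-1.229,  0.333, -0.065,  1.461,  0.022,  1.35 , -0.088]), 'joint_vel': array([-0.001, -0.002, -0.   ,  0.   , -0.   ,  0.001, -0.001]), 'joint_torque': array([ 0.0000e+00, -6.2325e+01,  2.5000e-02, -3.8990e+01, -6.1000e-02,
        4.0000e-02,  0.0000e+00]), 'ee_pos': array([0.223, 0.584, 0.233]), 'eef_rot': array([ 0.181,  0.983, -0.001, -0.   ]), 'ft_force': array([ 0.125, -0.228, -0.248]), 'torque': array([-0.03 , -0.019,  0.022]), 'grip_force': np.float64(0.0), 'width': np.float64(0.087)}
scene [-0.4932609  -0.97303802  0.90160624] [ 0.79629183 -0.33756003  0.20645044 -0.45754864] [[410.5407573102409, 0.0, 315.38442582902326], [0.0, 410.5407573102409, 195.95971811211945], [0.0, 0.0, 1.0]] [-0.03630557  0.          0.          0.          0.        ]
guard_base [(0.9, [300.0, 197.0, 93.0, 78.0])]
guard_door [(0.78, [369.0, 238.0, 33.0, 57.0])]
hold_clamp_handle [(0.43, [314.0, 204.0, 9.0, 16.0])]
hold_clamp_arm [(0.51, [301.0, 208.0, 13.0, 8.0])]
oil_bottle [(0.66, [312.0, 244.0, 11.0, 16.0]), (0.6, [374.0, 203.0, 15.0, 24.0
[... 610 characters left out ...]
0.          0.          0.        ]
guard_base [(0.62, [275.0, 198.0, 120.0, 77.0])]
guard_door [(0.73, [408.0, 208.0, 34.0, 69.0])]
hold_clamp_handle [(0.64, [321.0, 216.0, 18.0, 11.0])]
hold_clamp_arm [(0.39, [275.0, 196.0, 112.0, 78.0])]
oil_bottle [(0.88, [356.0, 147.0, 15.0, 19.0])]
layout_tin [(0.74, [442.0, 176.0, 25.0, 26.0])]
chip_brush [(0.65, [300.0, 258.0, 52.0, 10.0])]
collet_1 [(0.51, [359.0, 250.0, 9.0, 9.0])]
setup_block_1 [(0.77, [465.0, 194.0, 30.0, 25.0])]
t_nut_1 [(0.54, [375.0, 267.0, 11.0, 10.0])]
hex_key_2 [(0.53, [183.0, 222.0, 5.0, 2.0])]
door_grip [(0.62, [409.0, 206.0, 34.0, 70.0]), (0.17, [441.0, 176.0, 22.0, 26.0])]
handle_grip [(0.54, [323.0, 213.0, 17.0, 5.0])]
```

Run:
```python
import cv2
a=cv2.imread('pics/top0.png')[130:285,205:490]; cv2.imwrite('pics/t1.png',cv2.resize(a,None,fx=2.8,fy=2.8,interpolation=cv2.INTER_CUBIC))
a=cv2.imread('pics/scene0.png')[145:295,245:455]; cv2.imwrite('pics/s1.png',cv2.resize(a,None,fx=3.8,fy=3.8,interpolation=cv2.INTER_CUBIC))
```

```text
(no output)
```

View pics/t1.png

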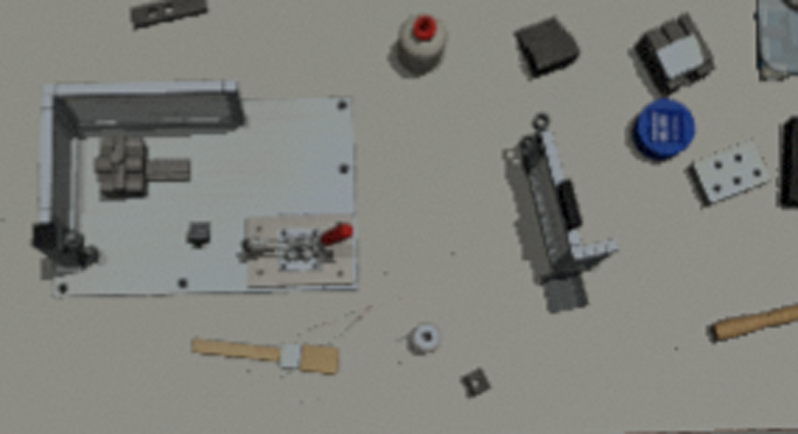

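View pics/s1.png

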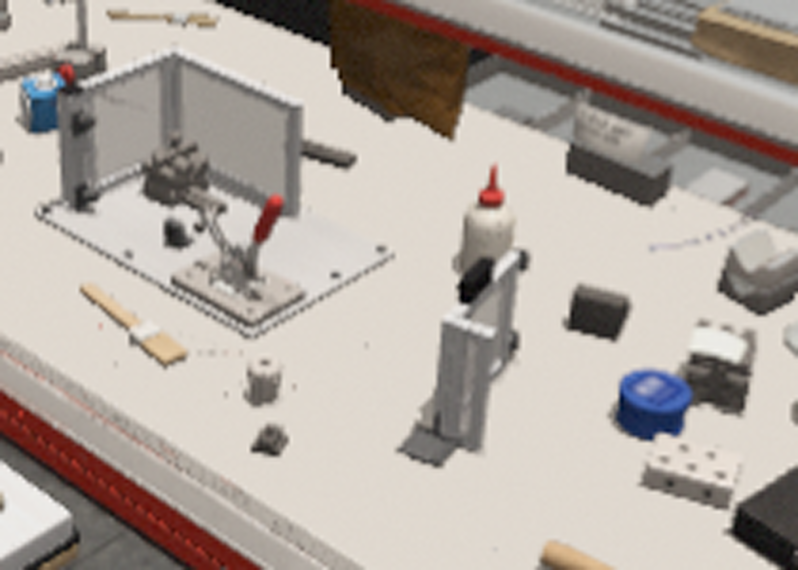

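```bash
cat > fit.py <<'E'
from h import *
from scipy.optimize import minimize
def boxes(bl):
    return [np.array([[x,y,z] for x in b[0:2] for y in b[2:4] for z in b[4:6]])/1000 for b in bl]
DOOR=boxes([(-6,6,-154,-14,0,130),(-6,42,-154,-142,0,130),(-7,7,-124,-74,130,156),(-20,14,-194,-150,0,5),(20,25,-194,-150,0,12),(-9,9,-9,9,10,28),(-9,9,-9,9,104,122)])
def T(p,P):
    c,s=np.cos(p[2]),np.sin(p[2]); P=np.atleast_2d(P)
    return np.c_[p[0]+c*P[:,0]-s*P[:,1],p[1]+s*P[:,0]+c*P[:,1],P[:,2]+(p[3] if len(p)>3 else 0)]
def sil(c,p,S=4):
    m=np.zeros((400*S,640*S),np.uint8)
    for b in DOOR:
        uv=(proj(c,T(p,b))+.5)*S-.5
        cv2.fillConvexPoly(m,cv2.convexHull(np.round(uv).astype(np.int32)),1)
    return m
def fitdoor(cs,ms,p0):
    M=[cv2.resize(m.astype(np.float32),None,fx=4,fy=4,interpolation=cv2.INTER_LINEAR)>.5 for m in ms]
    def f(p):
        e=0
        for c,m in zip(cs,M):
            s=sil(c,p)>0; e-=(s&m).sum()/(s|m).sum()
        return e
    return minimize(f,p0,method='Nelder-Mead',options=dict(initial_simplex=[p0]+[np.array(p0)+d for d in np.diag([.02,.02,.15])],xatol=1e-4,fatol=1e-4))
def edgescore(c,segs,p):
    g=c.get('g')
    if g is None:
        I=cv2.GaussianBlur(c['img'].astype(np.float32),(0,0),.8); I=cv2.resize(I,None,fx=1,fy=1)
        gx=cv2.Sobel(I,cv2.CV_32F,1,0).__abs__().sum(2); gy=cv2.Sobel(I,cv2.CV_32F,0,1).__abs__().sum(2)
        g=c['g']=np.minimum(np.hypot(gx,gy),300)
    P=np.concatenate([np.array(a)+np.linspace(0,1,60)[:,None]*(np.array(b)-a) for a,b in segs])/1000
    uv=proj(c,T(p,P)).astype(np.float32)
    return cv2.remap(g,uv[:,:1],uv[:,1:],cv2.INTER_LINEAR).mean()
z=8
PT=[((-120,168,z),(-120,-178,z)),((-120,-178,z),(105,-178,z)),((105,-178,z),(105,-60,z))]
def fitbase(cs,p0):
    f=lambda p:-sum(edgescore(c,PT,p) for c in cs)
    best=None
    for s in (.015,.006,.003):
        o=minimize(f,p0,method='Nelder-Mead',options=dict(initial_simplex=[p0]+[np.array(p0)+d for d in np.diag([s,s,s*5])],xatol=1e-5,fatol=1e-3)); p0=o.x
    return o
E
python3 - <<'E'
from fit import *
cs=[cam('scene'),cam('top')]; ms=[r.outline_of('guard_door',n)[0]['mask'] for n in('scene','top')]
cl=lambda L:np.array(L)/2.8+[205,130]
t=cs[1]
pc=back(t,cl([(52,295),(357,290),(353,97),(45,82)]),.008); print(np.round(pc,3))
d=pc[2]-pc[1]; yaw=np.arctan2(d[1],d[0]); c,s=np.cos(yaw),np.sin(yaw)
o=pc[1,:2]-np.array([[c,-s],[s,c]])@[-.12,-.178]; p0=[*o,yaw]; print('p0',np.round(p0,4))
for sel in (cs,cs[1:],cs[:1]):
    b=fitbase(sel,p0); print('base',np.round(b.x,4),b.fun)
    if sel is cs: B=b.x
k=back(t,cl([(541,120)]),.122)[0]; f=back(t,cl([(565,290)]),.005)[0]
yd=np.arctan2(*(k-f)[:2][::-1])-np.pi/2
for sel,mm in ((cs,ms),(cs[1:],ms[1:]),(cs[:1],ms[:1])):
    q=fitdoor(sel,mm,[k[0],k[1],yd]); print('door',np.round(q.x,4),q.fun)
    if sel is cs: Dp=q.x
out=[]
for c,roi in zip(cs,((255,150,140,130),(210,150,230,100))):
    x,y,w,h=roi; S=5 if w<200 else 3.45; im=cv2.resize(c['img'][y:y+h,x:x+w,::-1].copy(),None,fx=S,fy=S,interpolation=cv2.INTER_CUBIC)
    dr=lambda P,col:[cv2.circle(im,tuple(np.int32((u+.5-[x,y])*S)),1,col,-1) for u in proj(c,P)]
    for a,bb in PT: dr(T(B,np.linspace(a,bb,30)/1000),(0,0,255))
    dr(T(B,np.array([(-75,120,33),(-75,120,49),(-75,120,127),(-75,120,143)])/1000),(255,0,255))
    dr(T(B,np.array([(-75,-58,25)])/1000),(0,255,0))
    cc=sil(c,Dp,1); 
    M=sil(c,Dp,4); 
    for ct in cv2.findContours(M,0,2)[0]: cv2.polylines(im,[np.int32(((ct[:,0]+.5)/4-[x,y])*S)],True,(0,200,0),1)
    dr(T(Dp,np.array([(0,0,10),(0,0,122),(-7,-74,156),(7,-74,156),(7,-124,156),(-7,-124,156)])/1000),(255,0,255))
    out.append(im); cv2.imwrite(f'pics/ov_{len(out)}.png',im); print(im.shape)
np.savez('p.npz',B=B,D=Dp)
E
```

```text
[[ 0.445  0.252  0.008]
 [ 0.44  -0.091  0.008]
 [ 0.665 -0.095  0.008]
 [ 0.695  0.263  0.008]]
p0 [ 0.5629  0.0847 -0.0154]
base [ 0.5646  0.0903 -0.0303] -354.87139892578125
base [ 0.5645  0.0904 -0.0316] -140.91336059570312
base [ 0.5637  0.0908 -0.0156] -215.83053588867188
door [ 0.6031 -0.2891 -1.3863] -1.8173125168640563
door [ 0.6037 -0.2898 -1.3912] -0.8863140515360576
door [ 0.6012 -0.2884 -1.3745] -0.9390514763522341
(650, 700, 3)
(345, 794, 3)
```

```bash
python3 -c "
import cv2
a=cv2.imread('pics/ov_1.png');cv2.imwrite('pics/ov_1b.png',a[:600])"
```

```text
(no output)
```

View pics/ov_2.png

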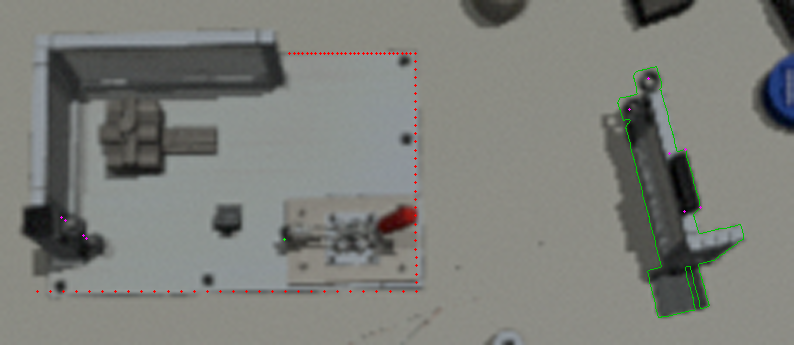

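View pics/ov_1b.png

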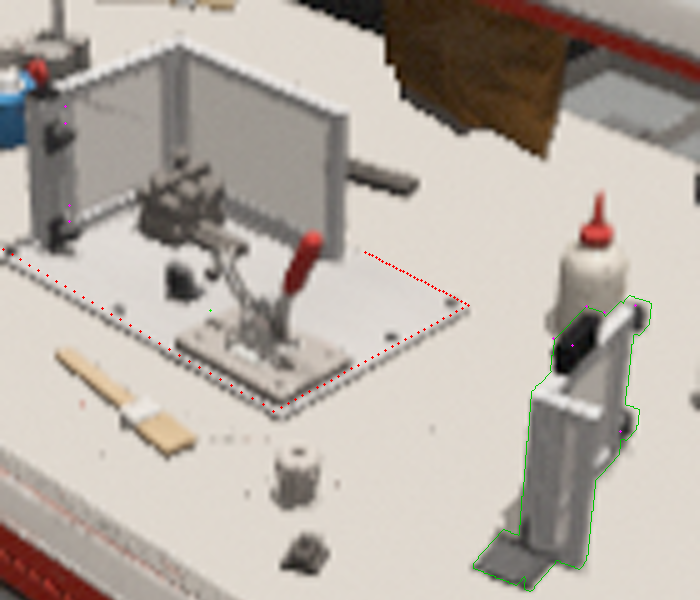

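Top overlay: the door fit is good (grip at about (683,180)). The base fit is off by a few px: the hinge lugs are at about (97,245) and (75,230), and I will refine that later. In the scene overlay the door outline also matches. I'm moving to the door now.

```bash
python3 -m pendant '[[-0.036,-0.0166,0,0],[-0.036,-0.0166,0,0],[-0.036,-0.0166,0,0],[-0.036,-0.0166,0,0],[-0.036,-0.0166,0,0],[-0.036,-0.0166,0,0],[-0.036,-0.0166,0,0],[-0.036,-0.0166,0,0]]'
for i in 1 2 3; do python3 -m pendant '[[-0.0122,-0.025,0,0],[-0.0122,-0.025,0,0],[-0.0122,-0.025,0,0],[-0.0122,-0.025,0,0],[-0.0122,-0.025,0,0],[-0.0122,-0.025,0,0],[-0.0122,-0.025,0,0],[-0.0122,-0.025,0,0]]'; done
for i in 1 2 3; do python3 -m pendant '[[0,0,0,0.108],[0,0,0,0.108],[0,0,0,0.108],[0,0,0,0.108],[0,0,0,0.108],[0,0,0,0.108],[0,0,0,0.108],[0,0,0,0.108]]'; done
cat >> h.py <<'E'
def goto(xyz,yaw):
    "tool-frame shift and turn from the measured pose to a TCP target with tool y at world azimuth yaw"
    s=r.read_state(); q=R.from_quat(s['eef_rot']).as_matrix(); y=np.arctan2(q[1,1],q[0,1])
    d=q.T@(np.array(xyz)-s['ee_pos']); t=-((yaw-y+np.pi)%(2*np.pi)-np.pi)
    print('t',round(float(s['time']),2),'tcp',np.round(s['ee_pos'],4),'yaw',round(y,4),'tilt',np.round(q[:2,2],3),'shift',np.round(d,4),'turn',round(t,4),'F',np.round(s['ft_force'],1),'w',np.round(s['width'],4),'g',np.round(s['grip_force'],1),'j7',np.round(s['joint_positions'],2))
E
python3 -c "
from h import *
goto([.5058,-.3073,.138],-1.386)"
```

```text
time: 2.27
ee_pos: [0.4458, 0.3555, 0.2339]
eef_rot: [0.181, 0.983, 0.0, 0.0]
ft_force: [0.9, 1.0, 0.8]
width: 0.0864
grip_force: 0.0
time: 2.93
ee_pos: [0.4644, 0.1341, 0.2337]
eef_rot: [0.181, 0.983, 0.0, 0.0]
ft_force: [0.0, 0.9, 0.0]
width: 0.0874
grip_force: 0.0
time: 3.6
ee_pos: [0.4842, -0.0876, 0.2338]
eef_rot: [0.181, 0.983, 0.0, 0.0]
ft_force: [0.8, 0.2, 0.8]
width: 0.0871
grip_force: 0.0
time: 4.27
ee_pos: [0.5042, -0.3091, 0.2336]
eef_rot: [0.181, 0.983, 0.0, 0.0]
ft_force: [-0.8, -0.3, 0.7]
width: 0.0872
grip_force: 0.0
time: 4.93
ee_pos: [0.5042, -0.3078, 0.2336]
eef_rot: [0.579, 0.816, 0.0, 0.0]
ft_force: [-0.6, -0.3, 0.1]
width: 0.0871
grip_force: 0.0
time: 5.6
ee_pos: [0.5042, -0.3077, 0.2336]
eef_rot: [0.867, 0.499, 0.0, -0.0]
ft_force: [-0.1, 0.1, -1.0]
width: 0.0871
grip_force: 0.0
time: 6.27
ee_pos: [0.5043, -0.3077, 0.2336]
eef_rot: [0.996, 0.09, 0.0, -0.0]
ft_force: [-0.1, -0.5, -0.6]
width: 0.0871
grip_force: 0.0
t 6.27 tcp [ 0.5043 -0.3077  0.2336] yaw -1.3909 tilt [0. 0.] shift [ 0.0015 -0.0001  0.0956] turn -0.0049 F [-0.1 -0.5 -0.6] w 0.0871 g 0.0 j7 [-0.42  0.46  1.19  1.6  -0.44  1.38 -0.57]
```

```bash
python3 -m pendant '[[0.0015,0,0.015,-0.005],[0,0,0.015,0],[0,0,0.015,0],[0,0,0.015,0],[0,0,0.012,0],[0,0,0.012,0],[0,0,0.0115,0],[0,0,0,0]]'
python3 -m pendant '[[0,0,0,0],[0,0,0,0],[0,0,0,0],[0,0,0,0],[0,0,0,0],[0,0,0,0],[0,0,0,0],[0,0,0,0]]' 0 35
python3 -m pendant '[[0,0,0,0],[0,0,0,0],[0,0,0,0],[0,0,0,0]]' 0 35
python3 -c "
from h import *
from fit import *
goto([.5058,-.3073,.138],-1.386)
cs=[cam('scene'),cam('top')]
ims=[]
for c,(x,y,w,h),S in zip(cs,((252,152,34,50),(212,205,34,34)),(11,11)):
    im=cv2.resize(c['img'][y:y+h,x:x+w,::-1].copy(),None,fx=S,fy=S,interpolation=cv2.INTER_CUBIC)
    im=cv2.convertScaleAbs(im,alpha=1.3)
    for i in range(0,w,5): cv2.putText(im,str(x+i),(int((i+.5)*S)-8,8),0,.3,(0,0,255)); cv2.line(im,(int((i+.5)*S),10),(int((i+.5)*S),16),(0,0,255))
    for i in range(0,h,5): cv2.putText(im,str(y+i),(0,int((i+.5)*S)+3),0,.3,(0,0,255)); cv2.line(im,(20,int((i+.5)*S)),(26,int((i+.5)*S)),(0,0,255))
    ims.append(im)
H=max(i.shape[0] for i in ims); ims=[np.pad(i,((0,H-i.shape[0]),(0,0),(0,0))) for i in ims]
cv2.imwrite('pics/hinge.png',np.hstack(ims)); np.savez('imgs.npz',s=cs[0]['img'],t=cs[1]['img'])
"
```

```text
time: 6.93
ee_pos: [0.5049, -0.3069, 0.1359]
eef_rot: [0.995, 0.095, -0.001, -0.001]
ft_force: [-0.4, 1.2, -0.1]
width: 0.0868
grip_force: 0.0
time: 7.6
ee_pos: [0.5056, -0.3076, 0.1381]
eef_rot: [0.996, 0.095, 0.0, -0.0]
ft_force: [-0.4, -0.1, -0.4]
width: 0.0416
grip_force: 0.0
time: 7.93
ee_pos: [0.5056, -0.3076, 0.138]
eef_rot: [0.996, 0.095, 0.0, -0.0]
ft_force: [-1.0, -0.1, -0.0]
width: 0.0149
grip_force: 0.1
t 7.93 tcp [ 0.5056 -0.3076  0.138 ] yaw -1.381 tilt [0. 0.] shift [ 0.0003 -0.0003  0.    ] turn 0.005 F [-1.  -0.1 -0. ] w 0.0149 g 0.1 j7 [-0.36  0.55  1.1   1.71 -0.52  1.21 -0.5 ]
```

View pics/hinge.png

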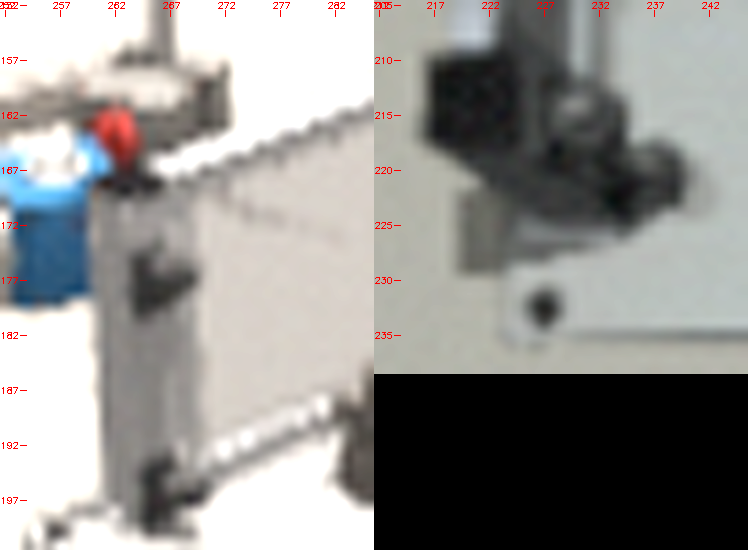

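The view shows the hinge in the top camera with lug discs at about (230.7,214.7) and (236.9,220.5). The scene camera shows the pin tips at about (265.4,173) and (265.8,192).

```bash
python3 -m pendant '[[0,0,0,0],[0,0,0,0],[0,0,0,0],[0,0,0,0]]'
python3 - <<'E'
from fit import *
cs=[cam('scene'),cam('top')]
print('hinge top', np.round(back(cs[1],[(230.7,214.7)],.127),4),np.round(back(cs[1],[(236.9,220.5)],.033),4))
print('hinge scene', [np.round(proj(cs[0],[h]),1).tolist() for h in ([.483,.20,.143],[.483,.20,.049],[.483,.21,.143],[.493,.20,.143])])
o={'p':None}
from scipy.optimize import least_squares
obs=[(1,(230.7,214.7),.127),(1,(236.9,220.5),.033),(0,(265.2,173.3),.143),(0,(265.6,192.6),.049)]
f=lambda h:np.concatenate([proj(cs[c],[[h[0],h[1],z]])[0]-uv for c,uv,z in obs])
s=least_squares(f,[.483,.205]); print(s.x,np.round(f(s.x),1))
B=np.load('p.npz')['B']; print('model hinge',T(B,[-.075,.12,0]))
# plate yaw from top view: front edge & right edge subpixel via fit at z=8 and z=0
for zz in (0,4,8):
    import fit
    P=[((a[0],a[1],zz),(b[0],b[1],zz)) for a,b in PT]; fit.PT=P
    for sel in (cs[1:],cs[:1]):
        b=fitbase(sel,list(s.x-[-.075,.12]-np.array([.12*.02,.075*.02]))+[-.02]); print(zz,np.round(b.x,4),round(b.fun,1),T(b.x,[-.075,.12,0])[0,:2].round(4))
m=[r.outline_of('guard_door',n)[0]['mask'] for n in('scene','top')]
for i in (0,1): print('door',np.round(fitdoor(cs[i:i+1],m[i:i+1],list(np.load('p.npz')['D'])).x,4))
goto([.5056,-.3076,.138],-1.386)
E
```

```text
time: 8.37
ee_pos: [0.5056, -0.3076, 0.138]
eef_rot: [0.995, 0.095, 0.0, -0.0]
ft_force: [0.4, 0.1, -1.5]
width: 0.014
grip_force: 35.0
hinge top [[0.4894 0.2063 0.127 ]] [[0.4872 0.2055 0.033 ]]
hinge scene [[[267.6, 172.6]], [[268.5, 192.5]], [[266.0, 171.8]], [[269.5, 171.8]]]
[0.48462116 0.2074299 ] [-0.4  1.6 -0.6  0.8  1.5 -1.4  2.  -0.9]
model hinge [[0.49325801 0.21253331 0.        ]]
0 [ 0.5659  0.0999 -0.0307] -144.4 [0.4946 0.2222]
0 [ 0.5712  0.0827 -0.0182] -224.2 [0.4984 0.2041]
4 [ 0.5656  0.1003 -0.0279] -144.3 [0.494  0.2223]
4 [0.5539 0.0784 0.0056] -229.8 [0.4782 0.198 ]
8 [ 0.5649  0.1001 -0.0303] -143.9 [0.4936 0.2223]
8 [ 0.5493  0.0909 -0.0011] -211.5 [0.4745 0.211 ]
door [ 0.6022 -0.2878 -1.3816]
door [ 0.6009 -0.2868 -1.3668]
t 8.57 tcp [ 0.5056 -0.3076  0.138 ] yaw -1.381 tilt [-0.  0.] shift [ 0.  0. -0.] turn 0.005 F [-0.1 -0.9 -0.6] w 0.014 g 35.0 j7 [-0.36  0.55  1.1   1.71 -0.52  1.21 -0.5 ]
```

```bash
python3 -m pendant '[[0,0,-0.01,0],[0,0,-0.02,0],[0,0,-0.025,0],[0,0,-0.025,0],[0,0,-0.025,0],[0,0,-0.025,0],[0,0,-0.025,0],[0,0,-0.015,0]]'
for i in 1 2 3; do python3 -m pendant '[[-0.0013,-0.0187,0,0],[-0.0013,-0.0187,0,0],[-0.0013,-0.0187,0,0],[-0.0013,-0.0187,0,0],[-0.0013,-0.0187,0,0],[-0.0013,-0.0187,0,0],[-0.0013,-0.0187,0,0],[-0.0013,-0.0187,0,0]]'; done
python3 -c "
from h import *
goto([.3898,.1283,.198],-1.381)"
```

```text
time: 9.23
ee_pos: [0.5054, -0.308, 0.3109]
eef_rot: [0.996, 0.094, 0.001, 0.0]
ft_force: [0.2, -0.1, -4.1]
width: 0.0134
grip_force: 35.0
time: 9.9
ee_pos: [0.4664, -0.1625, 0.3075]
eef_rot: [0.996, 0.094, -0.0, -0.0]
ft_force: [-0.2, 0.9, -5.7]
width: 0.0137
grip_force: 35.0
time: 10.57
ee_pos: [0.428, -0.0177, 0.308]
eef_rot: [0.996, 0.094, -0.0, -0.0]
ft_force: [1.0, -0.0, -4.9]
width: 0.0137
grip_force: 35.0
time: 11.23
ee_pos: [0.3898, 0.1273, 0.3081]
eef_rot: [0.996, 0.094, -0.0, -0.0]
ft_force: [1.3, 0.5, -3.9]
width: 0.0141
grip_force: 35.0
t 11.23 tcp [0.3898 0.1273 0.3081] yaw -1.3825 tilt [-0.001  0.   ] shift [ 0.0002 -0.001   0.1101] turn -0.0015 F [ 1.3  0.5 -3.9] w 0.0141 g 35.0 j7 [-1.1  -0.27  0.56  1.88  0.14  1.49 -1.95]
```

```bash
python3 -m pendant '[[0,0,0.012,0],[0,0,0.015,0],[0,0,0.015,0],[0,0,0.015,0],[0,0,0.015,0],[0,0,0.015,0],[0,0,0.013,0],[0,0,0.005,0]]'
python3 -m pendant '[[0,0,0,0],[0,0,0,0]]'
python3 - <<'E'
from fit import *
goto([.3898,.1283,.203],-1.381)
cs=[cam('scene'),cam('top')]; ims=[]
for c,(x,y,w,h),S in zip(cs,((250,150,50,70),(205,195,46,52)),(8,8)):
    im=cv2.resize(c['img'][y:y+h,x:x+w,::-1].copy(),None,fx=S,fy=S,interpolation=cv2.INTER_CUBIC)
    im=cv2.convertScaleAbs(im,alpha=1.3)
    for i in range(0,w,5): cv2.putText(im,str(x+i),(int((i+.5)*S)-8,8),0,.3,(0,0,255)); cv2.line(im,(int((i+.5)*S),10),(int((i+.5)*S),16),(0,0,255))
    for i in range(0,h,5): cv2.putText(im,str(y+i),(0,int((i+.5)*S)+3),0,.3,(0,0,255)); cv2.line(im,(20,int((i+.5)*S)),(26,int((i+.5)*S)),(0,0,255))
    s=r.read_state(); k=s['ee_pos'][:2]+.099*np.array([np.sin(1.381),np.cos(1.381)]); z=s['ee_pos'][2]-.138
    for zz in (10,28,104,122):
        u=proj(c,[[*k,z+zz/1000]])[0]; print(zz,np.round(u,1)); cv2.circle(im,tuple(np.int32((u+.5-[x,y])*S)),2,(0,255,0),-1)
    for zz in (.033,.049,.127,.143):
        u=proj(c,[[.487,.207,zz]])[0]; cv2.circle(im,tuple(np.int32((u+.5-[x,y])*S)),2,(255,0,255),-1)
    ims.append(im)
H=max(i.shape[0] for i in ims); ims=[np.pad(i,((0,H-i.shape[0]),(0,0),(0,0))) for i in ims]
cv2.imwrite('pics/hinge2.png',np.hstack(ims)); print(np.round(k,4),z)
E
```

```text
time: 11.9
ee_pos: [0.3894, 0.1262, 0.2015]
eef_rot: [0.996, 0.094, -0.001, 0.001]
ft_force: [0.2, -0.4, -4.9]
width: 0.0139
grip_force: 35.0
time: 12.07
ee_pos: [0.3904, 0.127, 0.2035]
eef_rot: [0.996, 0.094, -0.0, -0.0]
ft_force: [0.2, 0.1, -3.8]
width: 0.0137
grip_force: 35.0
t 12.07 tcp [0.3904 0.127  0.2035] yaw -1.3816 tilt [-0.  0.] shift [-0.0003 -0.0014  0.0005] turn -0.0006 F [ 0.2  0.1 -3.8] w 0.0137 g 35.0 j7 [-1.1  -0.2   0.61  2.05  0.12  1.26 -1.92]
10 [277.7 190.9]
28 [277.6 187.1]
104 [277.1 170.5]
122 [277.  166.4]
10 [253.9 217.4]
28 [253.  216.4]
104 [249. 212.]
122 [248.  210.9]
[0.4879 0.146 ] 0.06592036749281802
```

View pics/hinge2.png

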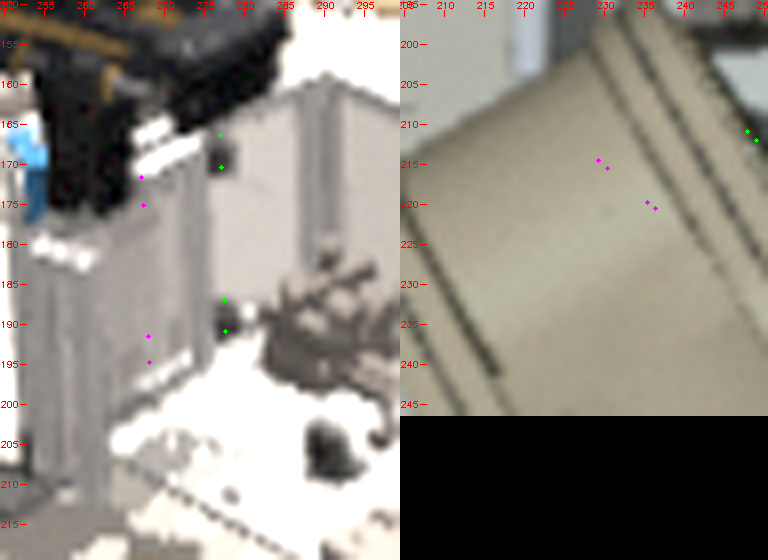

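The scene camera shows the knuckles within 1 px of the kinematic prediction: upper at about (277.5,169.5), lower at about (277.5,190). The top view is blocked by the arm. I'll refine the hinge from the saved clear images with an edge fit, and check that fit on the knuckles.

```bash
cat > lug.py <<'E'
from fit import *
import itertools
A=np.linspace(0,2*np.pi,40)
def score(c,g,h,zs,dirs,lw=9):
    tot=0
    for z0,z1 in zs:
        P=np.array([[h[0]+lw/1000*np.cos(a),h[1]+lw/1000*np.sin(a),z] for a in A for z in (z0,z1)])
        hull=cv2.convexHull(proj(c,P).astype(np.float32))[:,0]
        n=len(hull); pts=[];nor=[]; cen=hull.mean(0)
        for i in range(n):
            a,b=hull[i],hull[(i+1)%n]; t=b-a; L=np.linalg.norm(t)
            if L<1e-3: continue
            nn=np.array([t[1],-t[0]])/L; nn*=np.sign(nn@((a+b)/2-cen))
            for k in np.arange(0.05,L,.1): pts.append(a+t*k/L); nor.append(nn)
        pts,nor=np.array(pts),np.array(nor)
        u=proj(c,[[h[0],h[1],z1],[h[0]+dirs[0]*.01,h[1]+dirs[1]*.01,z1]]); d=u[1]-u[0]; d/=np.linalg.norm(d)
        k=nor@d>0.1; pts,nor=pts[k].astype(np.float32),nor[k].astype(np.float32)
        sm=lambda q:cv2.remap(g,np.ascontiguousarray(q[:,:1]),np.ascontiguousarray(q[:,1:]),cv2.INTER_CUBIC)[:,0]
        tot+=np.clip(sm(pts+nor)-sm(pts-nor),-60,60).mean()
    return tot
def best(c,img,h0,zs,dirs,R=.012):
    g=cv2.cvtColor(img,cv2.COLOR_RGB2GRAY).astype(np.float32)
    v=np.arange(-R,R+1e-6,.001); S=np.array([[score(c,g,(h0[0]+a,h0[1]+b),zs,dirs) for b in v] for a in v])
    i,j=np.unravel_index(S.argmax(),S.shape); k=S>S.max()*.93; I,J=np.where(k)
    return np.round([h0[0]+v[i],h0[1]+v[j]],4),np.round([h0[0]+v[I].mean(),h0[1]+v[J].mean()],4),round(S.max(),1),round(score(c,g,h0,zs,dirs),1)
E
python3 - <<'E'
from lug import *
d=np.load('imgs.npz'); cs=[cam('scene'),cam('top')]
Z=[(.117,.127),(.023,.033)]
for n,c,im in (('scene',cs[0],d['s']),('top',cs[1],d['t'])):
    for zs in (Z,Z[:1],Z[1:]): print(n,len(zs),zs[0][0],best(c,im,(.487,.207),zs,(-.3,-.95)))
# check on knuckles now (kinematics)
z=.0655; print('knuckle scene',[best(cs[0],cs[0]['img'],(.488,.1462),zs,(.95,-.3)) for zs in ([(z+.01,z+.028),(z+.104,z+.122)],[(z+.104,z+.122)],[(z+.01,z+.028)])])
E
```

```text
scene 2 0.117 (array([0.487, 0.202]), array([0.4867, 0.2031]), np.float32(103.8), np.float32(87.7))
scene 1 0.117 (array([0.478, 0.201]), array([0.4808, 0.2013]), np.float32(52.9), np.float32(44.3))
scene 1 0.023 (array([0.49 , 0.202]), array([0.4904, 0.203 ]), np.float32(56.1), np.float32(43.5))
top 2 0.117 (array([0.487, 0.205]), array([0.4876, 0.2048]), np.float32(99.3), np.float32(91.4))
top 1 0.117 (array([0.489, 0.203]), array([0.488, 0.204]), np.float32(40.6), np.float32(31.5))
top 1 0.023 (array([0.486, 0.205]), array([0.4872, 0.2057]), np.float32(60.0), np.float32(59.9))
knuckle scene [(array([0.484 , 0.1432]), array([0.4832, 0.1429]), np.float32(110.0), np.float32(102.3)), (array([0.484 , 0.1422]), array([0.4836, 0.1424]), np.float32(50.7), np.float32(44.4)), (array([0.485 , 0.1452]), array([0.4831, 0.1442]), np.float32(60.0), np.float32(58.0))]
```

```bash
python3 -m pendant '[[0.002,-0.0095,0,0],[0.002,-0.0095,0,0],[0.002,-0.0095,0,0],[0.002,-0.0095,0,0],[0.002,-0.0095,0,0],[0.0015,-0.0095,0,0],[0,0,0,0],[0,0,0,0]]'
python3 -m pendant '[[0,0,0.006,0],[0,0,0.006,0],[0,0,0.006,0],[0,0,0.001,0],[0,0,0,0],[0,0,0,0]]'
python3 - <<'E'
from lug import *
goto([.3912,.1857,.180],-1.3816)
c=cam('scene'); x,y,w,h=240,150,60,60;S=9
im=cv2.convertScaleAbs(cv2.resize(c['img'][y:y+h,x:x+w,::-1].copy(),None,fx=S,fy=S,interpolation=cv2.INTER_CUBIC),alpha=1.2)
for i in range(0,w,5): cv2.putText(im,str(x+i),(int((i+.5)*S)-8,8),0,.3,(0,0,255)); cv2.line(im,(int((i+.5)*S),10),(int((i+.5)*S),16),(0,0,255))
for i in range(0,h,5): cv2.putText(im,str(y+i),(0,int((i+.5)*S)+3),0,.3,(0,0,255)); cv2.line(im,(20,int((i+.5)*S)),(26,int((i+.5)*S)),(0,0,255))
cv2.imwrite('pics/hinge3.png',im)
E
```

```text
time: 12.93
ee_pos: [0.3907, 0.1857, 0.2029]
eef_rot: [0.995, 0.095, -0.0, 0.0]
ft_force: [-0.0, -0.8, -4.1]
width: 0.0136
grip_force: 35.0
time: 13.43
ee_pos: [0.3908, 0.1852, 0.184]
eef_rot: [0.996, 0.095, -0.0, 0.0]
ft_force: [-0.8, 0.2, -3.4]
width: 0.0139
grip_force: 35.0
t 13.43 tcp [0.3908 0.1852 0.184 ] yaw -1.3813 tilt [-0. -0.] shift [ 0.0004 -0.0004  0.004 ] turn 0.0003 F [-0.8  0.2 -3.4] w 0.0139 g 35.0 j7 [-1.15 -0.11  0.58  2.03  0.06  1.2  -1.98]
```

View pics/hinge3.png

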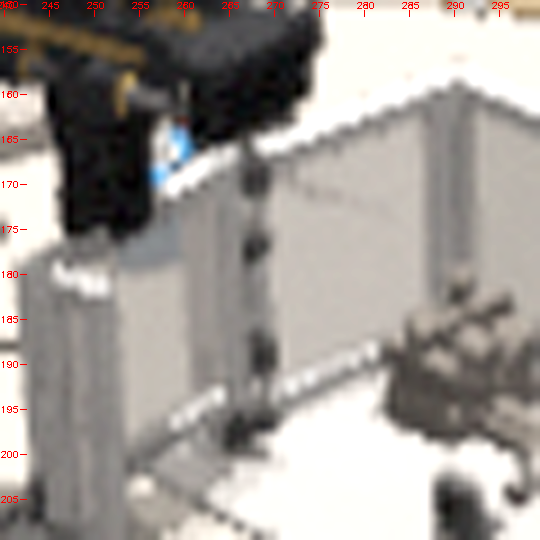

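The scene view shows the upper knuckle (268,169) right over its lug (268,177), and the lower knuckle (268.5,189) over the lower lug (267.5,197). I'll lower slowly and watch the force.

```bash
python3 -m pendant '[[0,0,0.003,0],[0,0,0.003,0],[0,0,0.002,0],[0,0,0.001,0],[0,0,0.001,0],[0,0,0,0]]' | grep -E "pos|ft"
python3 -m pendant '[[0,0,0.001,0],[0,0,0.001,0],[0,0,0,0],[0,0,0,0]]'| grep -E "pos|ft"
python3 -m pendant '[[0,0,0.001,0],[0,0,0.001,0],[0,0,0,0],[0,0,0,0]]'| grep -E "pos|ft"
python3 -c "
from h import *
goto([.3912,.1857,.161],-1.3816); print(r.read_state()['torque'])"
```

```text
ee_pos: [0.3909, 0.1855, 0.174]
ft_force: [-0.1, -0.2, -4.3]
ee_pos: [0.3911, 0.1857, 0.1722]
ft_force: [0.5, 1.1, -3.1]
ee_pos: [0.3911, 0.1858, 0.1701]
ft_force: [3.6, 4.6, -4.6]
t 14.65 tcp [0.3911 0.1858 0.1701] yaw -1.3806 tilt [0.001 0.001] shift [0.0001 0.0001 0.0091] turn 0.001 F [ 3.6  4.6 -4.6] w 0.014 g 35.1 j7 [-1.15 -0.09  0.58  2.05  0.05  1.16 -1.97]
[ 1.01078828 -0.77235895  0.30880862]
```

The knuckles have engaged. The side force says the pins lie a bit toward +x and +y, so I'm easing that way.

```bash
python3 -m pendant '[[0.0012,-0.0008,0,0],[0,0,0,0],[0,0,0,0],[0,0,0,0]]' | grep -E "pos|ft"
python3 -m pendant '[[0,0,0.001,0],[0,0,0.001,0],[0,0,0,0],[0,0,0,0]]'| grep -E "pos|ft"
python3 -c "
from h import *
goto([.3912,.1857,.161],-1.3816); print(r.read_state()['torque'])"
```

```text
ee_pos: [0.3917, 0.1863, 0.1699]
ft_force: [0.8, 2.6, -3.2]
ee_pos: [0.3917, 0.1864, 0.1679]
ft_force: [-0.9, 1.9, -4.6]
t 15.32 tcp [0.3917 0.1864 0.1679] yaw -1.381 tilt [-0. -0.] shift [-0.0007  0.0005  0.0069] turn 0.0006 F [-0.9  1.9 -4.6] w 0.0136 g 35.0 j7 [-1.15 -0.08  0.58  2.05  0.05  1.16 -1.97]
[0.56994173 0.04535413 0.20614539]
```

```bash
python3 -m pendant '[[0,-0.0003,0.0015,0],[0,0,0.0015,0],[0,0,0,0],[0,0,0,0]]' | grep -E "pos|ft"
python3 -m pendant '[[0,0,0.001,0],[0,0,0.001,0],[0,0,0.001,0],[0,0,0,0],[0,0,0,0]]'| grep -E "pos|ft"
python3 -m pendant '[[0,0,0.001,0],[0,0,0.001,0],[0,0,0,0],[0,0,0,0]]'| grep -E "pos|ft"
python3 -c "
from h import *
goto([.3912,.1857,.161],-1.3816); print(r.read_state()['torque'])"
```

```text
ee_pos: [0.3917, 0.1866, 0.1648]
ft_force: [0.5, 1.8, -5.2]
ee_pos: [0.3918, 0.1866, 0.162]
ft_force: [-0.7, 1.3, -4.7]
ee_pos: [0.3917, 0.1868, 0.1602]
ft_force: [-3.2, 0.5, 1.1]
t 16.4 tcp [0.3917 0.1868 0.1602] yaw -1.3809 tilt [-0.  0.] shift [-0.0007  0.001  -0.0008] turn 0.0007 F [-3.2  0.5  1.1] w 0.0136 g 35.0 j7 [-1.15 -0.07  0.59  2.06  0.04  1.14 -1.96]
[0.15923014 0.65540915 0.02920368]
```

Seated: the door's weight has come off the wrist. Next is the swing shut, along an arc about the pins with a lighter grip.

```bash
python3 -m pendant '[[0,0,0,0],[0,0,0,0],[0,0,0,0],[0.0001,0.0040,0,-0.04],[0.0003,0.0079,0,-0.08],[0.0003,0.0079,0,-0.08],[0.0003,0.0079,0,-0.08],[0.0003,0.0079,0,-0.08]]' 0 15
python3 -c "
from h import *
goto([.3912,.1857,.161],-.02)"
```

```text
time: 17.07
ee_pos: [0.4048, 0.1533, 0.1599]
eef_rot: [0.962, 0.273, 0.0, -0.0]
ft_force: [-0.6, 1.0, -2.9]
width: 0.0141
grip_force: 15.0
t 17.07 tcp [0.4048 0.1533 0.1599] yaw -1.017 tilt [0. 0.] shift [ 0.0055 -0.0347 -0.0011] turn -0.997 F [-0.6  1.  -2.9] w 0.0141 g 15.0 j7 [-1.13 -0.08  0.65  2.07  0.05  1.14 -1.53]
```

```bash
python3 -m pendant '[[0.0003,0.0079,0,-0.08],[0.0003,0.0079,0,-0.08],[0.0003,0.0079,0,-0.08],[0.0003,0.0079,0,-0.08],[0.0003,0.0079,0,-0.08],[0.0003,0.0079,0,-0.08],[0.0003,0.0079,0,-0.08],[0.0003,0.0079,0,-0.08]]' | grep -E "pos|ft"
python3 -m pendant '[[0.0003,0.0079,0,-0.08],[0.0003,0.0079,0,-0.08],[0.0001,0.0040,0,-0.04],[0.0001,0.0040,0,-0.04],[0,0,0,0],[0,0,0,0]]' | grep -E "pos|ft"
python3 -c "
from h import *
goto([.4889-.099*.02,.2055-.099,.161],-.02)"
```

```text
ee_pos: [0.4525, 0.1138, 0.1599]
ft_force: [1.5, 3.6, -4.1]
ee_pos: [0.4748, 0.1079, 0.1597]
ft_force: [-0.4, 3.8, -4.3]
t 18.23 tcp [0.4748 0.1079 0.1597] yaw -0.1418 tilt [-0.  0.] shift [ 0.0004  0.0122 -0.0013] turn -0.1218 F [-0.4  3.8 -4.3] w 0.014 g 15.0 j7 [-1.06  0.08  0.78  1.95 -0.06  1.14 -0.39]
```

```bash
python3 -m pendant '[[0.0005,0.003,0,-0.03],[0,0.003,0,-0.03],[0,0.002,0,-0.02],[0,0,0,0],[0,0,0,0]]' | grep -E "pos|ft"
for i in 1 2 3; do python3 -m pendant '[[0,0.0015,0,-0.015],[0,0,0,0],[0,0,0,0]]' | grep -E "pos|ft"; done
python3 -c "
from h import *
goto([.4889-.099*.02,.2055-.099,.161],-.02)"
```

```text
ee_pos: [0.4826, 0.1072, 0.1599]
ft_force: [-0.6, 3.8, -4.6]
ee_pos: [0.4843, 0.1071, 0.1599]
ft_force: [-0.3, 5.4, -5.0]
ee_pos: [0.4857, 0.1071, 0.1599]
ft_force: [-1.5, 4.9, -5.9]
ee_pos: [0.4872, 0.107, 0.1599]
ft_force: [-0.4, 5.9, -6.0]
t 19.4 tcp [0.4872 0.107  0.1599] yaw -0.0162 tilt [-0.  0.] shift [-0.0005 -0.0003 -0.0011] turn 0.0038 F [-0.4  5.9 -6. ] w 0.0142 g 15.0 j7 [-1.03  0.12  0.78  1.92 -0.09  1.14 -0.23]
```

```bash
python3 -m pendant '[[0.001,0,0.0005,0],[0,0,0,0],[0,0,0,0]]' | grep -E "pos|ft"
for i in 1 2 3; do python3 -m pendant '[[0,0.001,0,-0.01],[0,0,0,0],[0,0,0,0]]' | grep -E "pos|ft"; done
python3 - <<'E'
from fit import *
goto([.4889,.2055-.099,.161],0)
c=cam('scene'); im=c['img'][160:240,225:325,::-1].copy(); cv2.imwrite('pics/shut.png',cv2.resize(im,None,fx=7.4,fy=7.4,interpolation=cv2.INTER_CUBIC))
E
```

```text
ee_pos: [0.4874, 0.1071, 0.1595]
ft_force: [-1.1, 0.3, -2.9]
ee_pos: [0.4884, 0.1072, 0.1596]
ft_force: [-3.7, -1.3, -0.7]
ee_pos: [0.489, 0.1072, 0.1595]
ft_force: [-4.7, -1.9, 3.3]
ee_pos: [0.4894, 0.1072, 0.1595]
ft_force: [-9.6, -2.5, 5.8]
t 20.4 tcp [0.4894 0.1072 0.1595] yaw 0.0138 tilt [-0.003 -0.   ] shift [-0.0007 -0.0005 -0.0015] turn 0.0138 F [-9.6 -2.5  5.8] w 0.0139 g 15.1 j7 [-1.02  0.13  0.78  1.91 -0.1   1.14 -0.19]
```

View pics/shut.png

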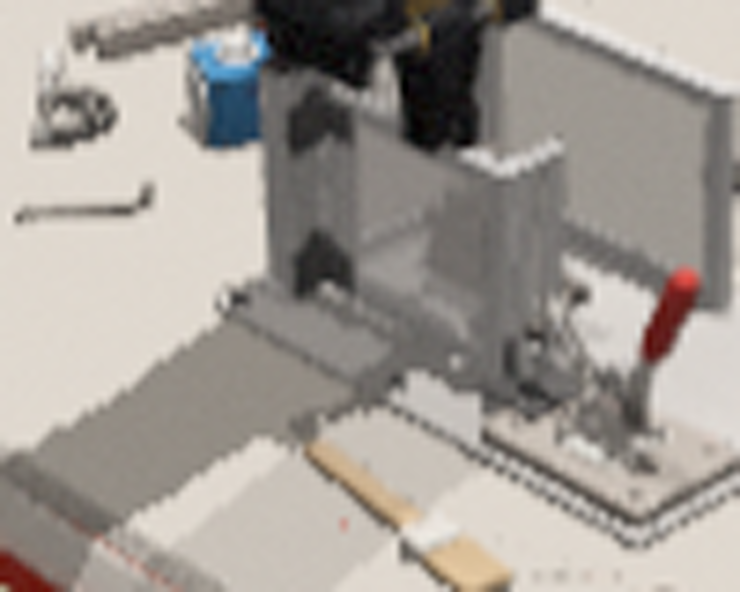

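The scene view shows the door shut against the stop, the foot under the raised pad at about (535,355), and the red handle raised with its tip at (685,280). I'm releasing the door, and locating the handle from the earlier clear pictures.

```bash
python3 -m pendant '[[0,-0.001,0,0.005],[0,0,0,0],[0,0,0,0]]' | grep -E "pos|ft"
python3 -m pendant '[[0,0,0,0],[0,0,0,0],[0,0,0,0],[0,0,0,0],[0,0,0,0],[0,0,0,0],[0,0,0,0],[0,0,0,0]]' 0.5
python3 -m pendant '[[0,0,-0.01,0],[0,0,-0.02,0],[0,0,-0.02,0],[0,0,-0.02,0],[0,0,-0.01,0],[0,0,0,0]]'
python3 - <<'E'
from fit import *
from scipy.optimize import least_squares
d=np.load('imgs.npz'); cs=[cam('scene'),cam('top')]; pts=[]
for n,c,im,(x0,x1,y0,y1) in (('scene',cs[0],d['s'],(300,330,190,225)),('top',cs[1],d['t'],(305,345,200,230))):
  for cur in (0,1):
    I=(c['img'] if cur else im).astype(int); m=np.zeros((400,640),bool); m[y0:y1,x0:x1]=((I[...,0]-I[...,1]>50)&(I[...,0]-I[...,2]>40))[y0:y1,x0:x1]
    v,u=np.where(m)
    if len(u)<5: print(n,cur,'none'); continue
    cen=np.array([u.mean(),v.mean()]); w,V=np.linalg.eigh(np.cov(np.c_[u,v].T)); print(n,cur,len(u),cen.round(1),np.c_[u,v][v.argmin()],np.c_[u,v][v.argmax()])
    if not cur: pts.append(cen)
o=least_squares(lambda P:np.concatenate([proj(c,[P])[0]-q for c,q in zip(cs,pts)]),[.5,-.06,.11]); print('grip centre',o.x.round(4),o.fun.round(2))
goto([.4889,.2055-.099,.161],0)
E
```

```text
ee_pos: [0.4891, 0.1072, 0.1596]
ft_force: [-5.9, -2.3, 3.6]
time: 21.37
ee_pos: [0.4895, 0.1077, 0.1595]
eef_rot: [0.704, 0.71, 0.0, 0.0]
ft_force: [0.1, 0.4, -0.4]
width: 0.0428
grip_force: 0.0
time: 21.87
ee_pos: [0.4906, 0.1079, 0.242]
eef_rot: [0.704, 0.71, 0.002, 0.0]
ft_force: [0.3, 0.3, -0.5]
width: 0.0433
grip_force: 0.0
scene 0 45 [315.2 201.4] [316 196] [312 207]
scene 1 46 [315.3 201.3] [316 196] [312 207]
top 0 33 [326.2 212.7] [327 210] [321 215]
top 1 32 [326.2 212.5] [327 210] [320 215]
grip centre [ 0.4869 -0.0711  0.1177] [ 0.82 -0.11 -0.42  0.49]
t 21.97 tcp [0.4894 0.1077 0.2392] yaw 0.0092 tilt [0. 0.] shift [-0.0013 -0.0005  0.0782] turn 0.0092 F [-0.6 -1.  -0.4] w 0.0436 g 0.0 j7 [-1.05  0.04  0.78  1.81 -0.03  1.31 -0.26]
```

The released door is free of the gripper. The handle grip centre is at about (0.487,-0.071,0.118). I'm closing the fingers and going to the +y side of the handle.

```bash
python3 -m pendant '[[-0.019,0,0,0.009],[-0.019,0,0,0],[-0.019,0,0,0],[-0.019,0,0,0],[-0.019,0,0,0],[-0.019,0,0,0],[-0.019,0,0,0],[-0.019,-0.0025,0,0]]' 0 20
python3 -m pendant '[[0,0,0.02,0],[0,0,0.02,0],[0,0,0.02,0],[0,0,0.02,0],[0,0,0.012,0],[0,0,0,0],[0,0,0,0]]'
python3 -c "
from h import *
goto([.487,-.0571,.1353],0)"
```

```text
time: 22.63
ee_pos: [0.4864, -0.0457, 0.2383]
eef_rot: [0.707, 0.707, -0.001, -0.0]
ft_force: [0.4, -0.3, 0.0]
width: 0.002
grip_force: 0.0
time: 23.22
ee_pos: [0.4862, -0.045, 0.1467]
eef_rot: [0.707, 0.707, -0.001, -0.0]
ft_force: [0.1, 0.1, -0.8]
width: 0.0004
grip_force: 0.0
t 23.22 tcp [ 0.4862 -0.045   0.1467] yaw -0.0008 tilt [-0.002 -0.001] shift [-0.0121  0.0008  0.0114] turn -0.0008 F [ 0.1  0.1 -0.8] w 0.0004 g 0.0 j7 [-0.87  0.12  0.93  1.96 -0.11  1.11  0.11]
```

```bash
python3 - <<'E'
from fit import *
c=cam('scene'); m=[r.outline_of('guard_door','scene')[0]['mask']]
print(np.round(fitdoor([c],m,[.489,.2055,0.,]).x,4))
import fit
f0=fit.T
fit.T=lambda p,P:f0([*p[:3],.022],P)
print('z22',np.round(fitdoor([c],m,[.489,.2055,0.,]).x,4))
E
python3 -m pendant '[[-0.006,0.001,0.006,0],[-0.006,0,0.0055,0],[-0.006,0,0.003,0],[-0.006,0,0.003,0],[-0.006,0,0.003,0],[0,0,0,0]]'
python3 -m pendant '[[-0.005,0,0.0045,0],[-0.005,0,0.0045,0],[-0.005,0,0.0045,0],[0,0,0,0],[0,0,0,0]]'
```

```text
[ 0.5212  0.2378 -0.1343]
z22 [ 0.4973  0.2085 -0.1568]
time: 23.82
ee_pos: [0.4879, -0.0757, 0.1267]
eef_rot: [0.708, 0.707, -0.0, 0.0]
ft_force: [-0.2, 0.7, 0.8]
width: 0.0006
grip_force: 0.2
time: 24.23
ee_pos: [0.4877, -0.09, 0.113]
eef_rot: [0.707, 0.707, -0.001, -0.0]
ft_force: [-0.0, 0.3, 0.8]
width: 0.0006
grip_force: 0.0
```

Run:
```python
from fit import *
ims=[]
for n,(x,y,w,h),S in (('scene',(240,160,85,75),6),('top',(215,190,120,55),6)):
    c=cam(n); im=cv2.resize(c['img'][y:y+h,x:x+w,::-1].copy(),None,fx=S,fy=S,interpolation=cv2.INTER_CUBIC)
    for p,col in (((.4889,.2055,0,.023),(0,200,0)),((.4889,.2055,-.1,.023),(0,0,255))):
        for P in ([(-6,-14,130),(-6,-154,130),(42,-154,130),(42,-154,0),(-6,-154,0),(-6,-14,0)],[(-20,-150,5),(-20,-194,5),(14,-194,5)],[(-7,-74,156),(-7,-124,156),(7,-124,156),(7,-74,156),(-7,-74,156)]):
            uv=proj(c,T(p,np.array(P)/1000)); cv2.polylines(im,[np.int32((uv+.5-[x,y])*S)],False,col,1)
    ims.append(im)
W=720; ims=[np.pad(i,((0,0),(0,W-i.shape[1]),(0,0))) for i in ims]
im=np.vstack(ims); im=cv2.resize(im,None,fx=.76,fy=.76,interpolation=cv2.INTER_AREA); print(im.shape); cv2.imwrite('pics/chk.png',im)
```

```text
(593, 547, 3)
```

View pics/chk.png

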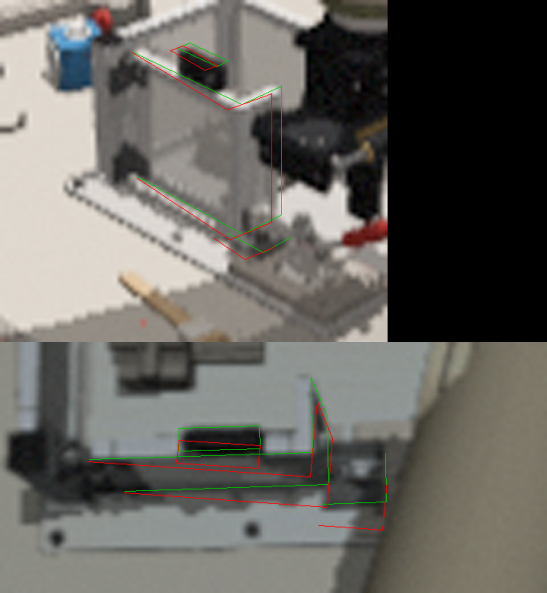

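The picture shows the door matching the green (shut) outline in both views. The red handle, at (365,232) in the upper part, is coming down. I'll keep pushing.

```bash
python3 -m pendant '[[-0.004,0,0.0055,0],[-0.004,0,0.0055,0],[-0.004,0,0.006,0],[-0.0035,0,0.0065,0],[-0.0025,0,0.0065,0],[-0.001,0,0.0065,0],[0,0,0,0]]'
python3 -m pendant '[[0,0,0.002,0],[0,0,0.001,0],[0,0,0,0],[0,0,0,0]]'
```

```text
time: 24.92
ee_pos: [0.4883, -0.109, 0.0771]
eef_rot: [0.707, 0.707, -0.0, -0.0]
ft_force: [-4.9, 2.0, 17.5]
width: 0.0003
grip_force: 8.8
time: 25.25
ee_pos: [0.4887, -0.1091, 0.0763]
eef_rot: [0.707, 0.707, 0.001, -0.001]
ft_force: [-16.9, 3.9, 48.8]
width: 0.0005
grip_force: 24.3
```

On the stop; lifting off and checking.

```bash
python3 -m pendant '[[0,0,-0.003,0],[0,0,-0.01,0],[0,0,-0.02,0],[0,0,-0.025,0],[0,0,-0.03,0],[0,0,-0.03,0],[0,0,-0.03,0],[0,0,0,0]]'
python3 -m pendant '[[-0.03,0,-0.01,0],[-0.03,0,-0.01,0],[-0.03,0,0,0],[-0.03,0,0,0],[-0.03,0,0,0],[-0.03,0,0,0],[0,0,0,0],[0,0,0,0]]'
python3 - <<'E'
from fit import *
from scipy.optimize import least_squares
cs=[cam('scene'),cam('top')];pts=[]
for c,(x0,x1,y0,y1) in zip(cs,((295,345,190,235),(305,355,195,235))):
    I=c['img'].astype(int); m=np.zeros((400,640),bool); m[y0:y1,x0:x1]=((I[...,0]-I[...,1]>50)&(I[...,0]-I[...,2]>40))[y0:y1,x0:x1]
    v,u=np.where(m); print(len(u)); pts.append(np.array([u.mean(),v.mean()]))
o=least_squares(lambda P:np.concatenate([proj(c,[P])[0]-q for c,q in zip(cs,pts)]),[.5,-.1,.06]); print('grip',o.x.round(4),o.fun.round(2))
ims=[]
for c,(x,y,w,h),S in zip(cs,((245,160,100,70),(215,195,130,50)),(6,5)):
    im=cv2.resize(c['img'][y:y+h,x:x+w,::-1].copy(),None,fx=S,fy=S,interpolation=cv2.INTER_CUBIC); ims.append(np.pad(im,((0,0),(0,650-im.shape[1]),(0,0))))
im=np.vstack(ims); im=im[:600]; cv2.imwrite('pics/end.png',cv2.resize(im,None,fx=.88,fy=.88))
print(im.shape)
E
```

```text
time: 25.92
ee_pos: [0.4903, -0.1093, 0.2267]
eef_rot: [0.707, 0.707, 0.003, 0.002]
ft_force: [1.1, 0.4, 0.6]
width: 0.0002
grip_force: 0.0
time: 26.58
ee_pos: [0.4868, -0.2908, 0.2412]
eef_rot: [0.709, 0.705, -0.001, -0.0]
ft_force: [0.7, 0.7, -0.0]
width: 0.0005
grip_force: 0.0
54
88
grip [ 0.4864 -0.109   0.0563] [ 0.3  -0.04 -0.16  0.19]
(600, 650, 3)
```

```bash
python3 -c "
import cv2;print(cv2.imread('pics/end.png').shape)"
```

```text
(528, 572, 3)
```

View pics/end.png

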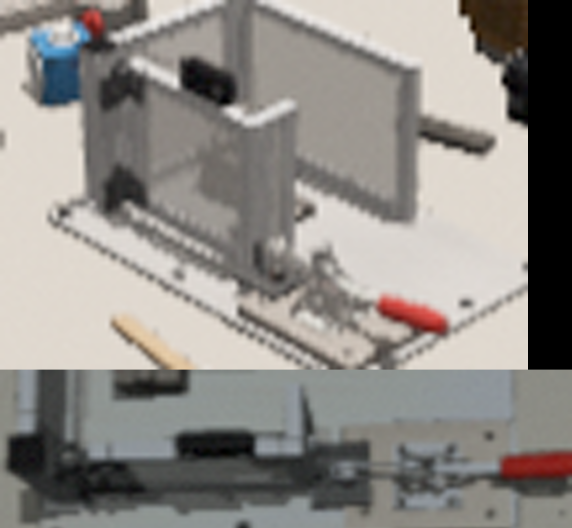

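The picture shows the door shut, the pad on the foot, and the handle lying level (grip z 0.056 m, which is joint 0).

```bash
python3 -c "
from bench import r
print(r.close_job())"
```

```text
the job is handed in; nothing more can be done
None
```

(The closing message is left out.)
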